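# Check a vice spindle's thread with a pitch comb

### The job

Check the thread of the vice spindle that is clamped in the vee blocks: take the longer of the two thread pitch combs from the rack, set its teeth down on top of the spindle, feel along for the grooves, and once it has dropped in hold it there gently pressed for a good second, upright, in line with the spindle and fully home, so that it sits flat from end to end. Then put the comb back into its slot in the rack and let go; press it gently all the while and leave everything else where it is.

Things in the scene. Friction and masses are not known exactly. Their poses are not given: they have to be found in the camera images.
- comb: The longer pitch comb: a steel leaf 56 mm long, 3 mm thick, with five square teeth on its lower edge (10 mm apart, 4.5 mm high, 3.8 mm wide, one in the middle), riveted into a dark ribbed holder. Origin: mid-leaf at the tooth tips; x along the leaf, y across it, z up. Starts upright in one of the rack's slots, teeth down; either way round is the same. About 0.11 kg.
- comb_holder (a point): Point to take the comb by, 42 mm above the tooth tips: the middle of its holder's upper part. The holder is 50 mm long, 14 mm thick between its flat sides and spans 18 to 54 mm above the tooth tips. The teeth must never be pressed on the spindle or stand with more than 20 N; 3 to 6 N is right, under 1.5 N is no proper seat.
- comb_end_a (a point): The tip of the comb's end tooth on its +x side, 20 mm from the comb's origin.
- comb_end_b (a point): The tip of the comb's end tooth on its -x side, 20 mm from the comb's origin.
- stand: Dark steel base plate fixed on the work surface, 220 x 70 x 10 mm, with two grey vee blocks in which a square-threaded steel vice spindle, 36 mm across, lies clamped and level. Origin: centre of the plate's underside; x along the spindle, z up. The spindle's axis is at y = 0, 47.5 mm up. The clamps at x = -66 and +66 mm rise to 92 mm. A push under 25 N does not shift the spindle.
- thread_top (a point): Middle of the bare thread (53 mm each way to the vee blocks), at the height of the thread tops, 65.5 mm above the stand's origin. Thread: pitch 10 mm, grooves 5 mm wide, 5 mm deep. Fully home, the comb's tooth tips lie 4.5 mm below this height; on the ridges, level with it. Where the grooves fall is not given: the nearest is up to 5 mm away lengthwise, to be felt for or seen.
- rack: Wooden rack fixed on the work surface, a block 170 x 50 x 26 mm with two slots in line along its x, centred at x = +40 and -40 mm, y = 0, each 60 mm long, 6 mm wide, 20 mm deep, slightly chamfered. Origin: centre of its underside; z up. One comb stands in each, leaf along x, the holder resting on the rack, the tooth tips 8 mm above the rack's underside.
- fine_comb: The shorter comb with fine teeth, in the other slot (leaf 32 mm long, holder 26 x 14 x 36 mm, otherwise alike). Not to be moved.
- nut: Flanged brass spindle nut, 64 mm across and 42 mm high, standing beside the stand. Not to be moved. Origin: centre of its underside.
- tweezers: Stainless tweezers, 120 mm long and 9 mm high, lying beside the rack. Not to be moved.
- dropper: Amber glass dropper bottle with a black twist cap and rubber bulb, 33 mm across and 96 mm high. Not to be moved. Origin: centre of its underside.
- heli: Green plastic model helicopter body on skids, about 235 mm long and 88 mm high. Not to be moved.
- brush: Flat cleaning brush, 160 mm long and 20 mm high, lying at the back. Not to be moved.
Mind the look-alikes: they are no part of the job. Leave any red look-alike of the comb alone.

How it is judged:
On the way:
1. the longer comb is pressed fully home in the spindle's thread and sits flat: both end teeth down in the grooves, the leaf upright, on the spindle's centre line and in line with it (z of each of comb_end_a, comb_end_b in the frame of stand below 0.0623 m and y of comb in the frame of stand between -0.005 and 0.005 m and x of comb in the frame of stand between -0.026 and 0.026 m and angle between comb's own z axis and vertical below 0.12 rad and angle between the x axis of comb and the x axis of stand, either way round below 0.12 rad and contact force between comb and stand above 1.5 N), for 0.8 s.
At the end, for the whole second after the job is handed in: The longer comb stands in its slot of the rack again: within 6 mm of the slot's centre along the rack and 4 mm across it, down to within 2.5 mm of its full depth, upright and in line with the rack within about 6 degrees, let go and still ((x of comb in the frame of rack between -0.046 and -0.034 m or x of comb in the frame of rack between 0.034 and 0.046 m) and y of comb in the frame of rack between -0.004 and 0.004 m and z of comb in the frame of rack between 0.0055 and 0.0105 m and angle between comb's own z axis and vertical below 0.1 rad and angle between the x axis of comb and the x axis of rack, either way round below 0.12 rad and linear speed of comb below 0.02 m/s); the robot touches nothing.
It fails at once if the comb is pressed on the spindle or its stand with more than 20 N (contact force between comb and stand above 20 N).
It fails at once if the shorter comb, which stays in its slot, is moved by more than 12 mm (distance of fine_comb from where it was at the start of the episode above 0.012 m).
It fails at once if the nut, tweezers, dropper bottle, helicopter body or brush is moved by more than 20 mm (distance of any of nut, tweezers, dropper, heli, brush from where it was at the start of the episode above 0.02 m).
It also fails if it takes over 67 s, if anything falls off the work surface, if the arm or the gripper's body presses on something with over 40 N, if the wrist force passes 120 N, or if a joint passes its speed limit or range.

### The arm

A 6-joint arm with a two-finger parallel gripper is mounted at the origin on the work surface. World frame = base frame: x ahead of the robot, y to its left, z up, the work surface at z = 0. Lengths are in m, angles in rad, forces in N, time in s.
With the tool pointing down it reaches from about 0.35 to 0.975 m from the base axis. Payload 4.9 kg.
Tool frame: the origin (TCP) lies at the very end of the fingers, on their centre line; the grasp point (between the pads) lies 19 mm behind it (pinch_z is the distance from the TCP to the grasp point, in m); z points along the fingers, y is the line along which they close (so a half turn about z gives the same grasp; the last joint's range is limited). The gripper opens to 85 mm and grips with 20 to 120 N. Pads are 22 mm wide; open, the fingers measure 114 mm over their backs; the gripper's body (76 mm by 85 mm) begins 54 mm behind the grasp point. The pads swing forward as they close: fully open they stand 13 mm farther back than shut.
Start: joints at [-0.119, 0.053, 1.613, -0, 1.476, -0.119], TCP at [0.625, 0, 0.206] pointing down, gripper open.
Joint ranges: [-3.01, 3.01], [-1.01, 2.22], [0.06, 2.58], [-1.02, 4.17], [0.09, 2.62], [-3.14, 3.14]. Speed limits (rad/s): [2.57, 2.57, 3.14, 3.14, 3.14, 3.14].

### API

Orientations are given as a unit quaternion [w, x, y, z].
In Python, from plant import * gives the robot as it stands. The module is installed in compiled form; this text tells all that it offers.
- The arm moves only by the tool play_rows, never from a script. Its arguments are lists of equal length, an entry for each row: "linear": the shift along the world's x, y, z in m, a list of three; "turn": the turn about the world's z in degrees. A call has 1 to 8 rows; each row shifts and turns the commanded pose from where the row before left it; what a row does not reach is not made up. A row lasts 1/8 s, in which the tool goes at most 62.5 mm and 10.7 degrees, less where a joint would pass 70% of its speed; a pose out of reach is approached as far as the arm can. A call is refused whole if a number of a shift passes 0.0625 or a number of a turn 10.7, either way. A call with a gripper value outside its range is refused whole. "hand" is the finger opening in m, from 0 to 0.0854, set as the call begins (left out, the last holds). The fingers move at their own pace and stop on an object; the grip force is fixed at half the most. Time passes only in rows, so rows that do not move let the fingers close. It gives the time, the measured TCP pose, the force, the opening and the grip force at its end, in the units of the state.
- state(): the state, without advancing time (a new reading comes with each control period).
- grab_frame(name): name is "scene" or "side" or "wrist"; returns the picture (480x640x3 uint8, red, green, blue); there is no depth.
- camera_info(name): a dict with "camera_matrix" (3x3 intrinsics, pixels), "origin" and "attitude" of the camera in the world; the wrist camera has in their place "mount" (4x4, takes a point from camera to tool coordinates, whose origin is the TCP and whose axes are the flange's). Camera axes: x right, y down, z forward; pixel columns grow to the right and rows downward; lengths in m; the calibration is good to about 2 mm. A picture is of the moment at which its call begins: read the wrist's pose just before it. camera_info takes no time and is no camera call.
- job_done(): hands the job in; it is judged then, once.
Trained networks look in the newest picture that a camera, given by its name, has taken for a name from the list of things; names that differ only in an ending like _2 or _b are one class to them, and where a whole thing is asked for, a point or a joint stands for the part that bears it (a point fixed in the world has none). Each returns a list of dicts, best first, with "p" (0 to 1); they miss things now and then, are a little off and sometimes report something else, mostly with a low value. They report only what shows in the picture. A call takes as long as a camera call. They do not tell look-alikes from the thing itself.
- trace(camera, thing): "region" (480x640 bool, what is visible of it) and "location" ([column, row] in pixels, amid what is visible of it).
The state is a dict: "time": time; "joint_pos": joint angles; "joint_vel": joint speeds; "joint_efforts": joint torques, N m; "tool_pos": TCP position; "tool_rot": TCP orientation; "contact_force": force on the tool from outside, world axes, zero at the start; "ft_torque": the same for the moment, N m; "gripper_width": opening from 0.0 (shut) to 1.0 (fully open); "grasp_force": force on a finger pad.
Only numpy, scipy, OpenCV 4.12 (cv2) and the standard library are available. Lean on these libraries where they do the work, as an engineer would, in place of code of your own. Each camera call takes 0.05 s, during which the arm holds its last target. There are 200 camera calls.

## Working session

There is one attempt and no reset: what is moved stays moved. The work goes in short steps, Python scripts to look and compute and a tool call to move; the robot and the scene stay as the last step left them, time stands still between calls to the robot, and variables do not carry over. Pictures are saved under pics/ and viewed, at most 10 in all, crops included, and the job is handed in when it is done.

Besides the shell and the picture viewer there is one more tool, called after ">>>" as name(argument=value, ...), one argument or row to a line, values as JSON. play_rows: Moves the arm, as the interface text tells. Its arguments: {"type":"object","properties":{"linear":{"type":"array","items":{"type":"array","items":{"type":"number"}}},"turn":{"type":"array","items":{"type":"number"}},"hand":{"type":"number"}},"required":["linear","turn"]}

```bash
mkdir -p pics
cat > h.py <<'E'
from plant import *
import numpy as np, cv2
from scipy.spatial.transform import Rotation as R
def q2R(q): return R.from_quat([q[1],q[2],q[3],q[0]]).as_matrix()
def cam(name,st=None):
    i=camera_info(name);K=np.array(i["camera_matrix"])
    if "mount" in i:
        M=np.array(i["mount"]);st=st or state()
        T=np.eye(4);T[:3,:3]=q2R(st["tool_rot"]);T[:3,3]=st["tool_pos"]
        T=T@M;return K,T[:3,3],T[:3,:3]
    a=np.array(i["attitude"]);
    return K,np.array(i["origin"]),(q2R(a) if a.size==4 else a)
def onplane(c,px,z):
    K,o,A=c;d=A@np.linalg.solve(K,[px[0],px[1],1.]);return o+d*(z-o[2])/d[2]
def proj(c,p):
    K,o,A=c;v=K@(A.T@(np.array(p)-o));return v[:2]/v[2]
def save(im,n): cv2.imwrite("pics/"+n,im[:,:,::-1])
E
python3 - <<'E'
from h import *
s=state();print(s)
for n in("scene","side","wrist"): print(n,camera_info(n))
im=grab_frame("scene");save(im,"scene1.png")
c=cam("scene")
for t in("comb","comb_holder","stand","rack","fine_comb","nut","dropper","heli"):
    for r in trace("scene",t)[:4]:
        print(t,round(r["p"],2),np.round(r["location"]),r["region"].sum(),np.round(onplane(c,r["location"],.04),3))
E
```

```text
{'time': 0.0, 'joint_pos': array([-1.19003941e-01,  5.33151561e-02,  1.61428024e+00, -3.60361083e-05,
        1.47602809e+00, -1.18990413e-01]), 'joint_vel': array([ 0.0010789 , -0.00033159,  0.00043889,  0.00055251, -0.00134227,
       -0.00069074]), 'joint_efforts': array([ 2.70554956e-04, -3.93670499e+01, -3.70175600e+01, -1.62778279e-04,
        6.93513779e-03, -6.06393527e-06]), 'tool_pos': array([6.24323902e-01, 6.77952747e-05, 2.05197160e-01]), 'tool_rot': array([-7.87081962e-04,  7.07109981e-01,  7.07102852e-01, -6.41788499e-04]), 'contact_force': array([-0.0048424 , -0.00408613, -0.60722772]), 'ft_torque': array([-0.03640794, -0.06142929,  0.02721603]), 'grasp_force': 0.0, 'gripper_width': 1.0000922847180382}
scene {'camera_matrix': array([[616.85217437,   0.        , 314.1148915 ],
       [  0.        , 616.85217437, 239.80152438],
       [  0.        ,   0.        ,   1.        ]]), 'origin': array([ 1.25333402, -0.1351592 ,  1.15461888]), 'attitude': array([-0.23903573,  0.7743441 ,  0.56194249, -0.16575215])}
side {'camera_matrix': array([[434.82144684,   0.        , 320
[... 567 characters left out ...]
011433e-04,
        -1.77164497e-04],
       [ 4.87117649e-04, -2.97183434e-01,  9.54820281e-01,
        -1.68769297e-01],
       [ 0.00000000e+00,  0.00000000e+00,  0.00000000e+00,
         1.00000000e+00]])}
comb 0.57 [391. 271.] 414 [0.674 0.242 0.04 ]
comb 0.52 [370. 234.] 281 [0.571 0.234 0.04 ]
comb_holder 0.91 [388. 270.] 401 [0.669 0.237 0.04 ]
comb_holder 0.72 [369. 226.] 267 [0.552 0.238 0.04 ]
stand 0.94 [165. 305.] 3791 [ 0.608 -0.225  0.04 ]
rack 0.79 [360. 224.] 1190 [0.541 0.222 0.04 ]
fine_comb 0.47 [350. 203.] 164 [0.478 0.222 0.04 ]
nut 0.62 [120. 325.] 778 [ 0.623 -0.319  0.04 ]
dropper 0.67 [245. 208.] 291 [ 0.42 -0.01  0.04]
heli 0.82 [467. 177.] 1923 [0.489 0.508 0.04 ]
```

View pics/scene1.png

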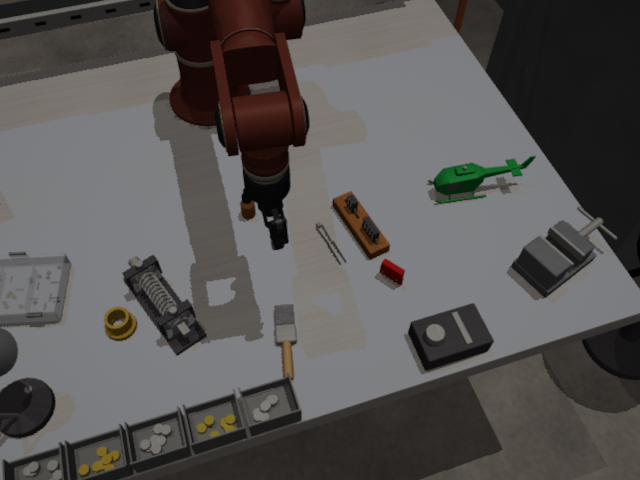

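The scene shows the rack at about (360,224), with the stand at (165,305) and the nut at (120,322). The tweezers are at (330,243), the dropper at (248,210) and the brush at (286,335).

Candidates for the comb:
- Dark long comb in the rack at (370,232).
- Dark short comb in the rack at (351,204).
- Red block at (391,271), which is the look-alike.

I choose (370,232) and will check it in a close crop.

Run:
```python
from h import *
im=grab_frame("scene");c=cam("scene")
crop=cv2.resize(im[180:300,310:430],(600,600),interpolation=cv2.INTER_CUBIC)
def rect(cm,t,z,k=0):
    for r in trace(cm,t)[:2]:
        ys,xs=np.nonzero(r["region"]);p=np.array([onplane(cam(cm),q,z)[:2] for q in zip(xs,ys)])*1000
        b=cv2.minAreaRect(p.astype(np.float32));print(cm,t,round(r["p"],2),np.round(r["location"]),np.round(b[0]),np.round(b[1]),round(b[2],1))
rect("scene","rack",.026);rect("scene","stand",.03);rect("scene","comb_holder",.05);rect("scene","fine_comb",.05)
s=grab_frame("side")
for t,z in(("rack",.026),("stand",.03),("comb_holder",.05),("fine_comb",.05)): rect("side",t,z)
out=np.hstack([cv2.resize(crop,(360,360)),cv2.resize(s,(440,330)).copy() if 0 else cv2.copyMakeBorder(cv2.resize(s,(440,330)),0,30,0,0,cv2.BORDER_CONSTANT)])
save(out,"c2.png")
```

```text
scene rack 0.83 [358. 221.] [528. 226.] [182.  60.] 10.5
scene rack 0.41 [328. 238.] [552. 145.] [113.  16.] 10.0Traceback (most recent call last):
  File "<stdin>", line 8, in <module>
  File "<stdin>", line 6, in rect
  File "h.py", line 6, in cam
    i=camera_info(name);K=np.array(i["camera_matrix"])
ValueError: time passes only in moves, steps and waits
```

```bash
cat >> h.py <<'E'
def rect(cm,c,t,z):
    for r in trace(cm,t)[:2]:
        ys,xs=np.nonzero(r["region"]);p=np.array([onplane(c,q,z)[:2] for q in zip(xs,ys)])*1000
        b=cv2.minAreaRect(p.astype(np.float32));print(cm,t,round(r["p"],2),np.round(r["location"]),np.round(b[0]),np.round(b[1]),round(b[2],1))
E
python3 - <<'E'
from h import *
im=grab_frame("scene");c=cam("scene")
crop=cv2.resize(im[180:300,310:430],(360,360),interpolation=cv2.INTER_CUBIC)
L=(("rack",.026),("stand",.03),("comb_holder",.05),("fine_comb",.05))
for t,z in L: rect("scene",c,t,z)
s=grab_frame("side");c=cam("side")
for t,z in L: rect("side",c,t,z)
save(np.hstack([crop,cv2.copyMakeBorder(cv2.resize(s,(440,330)),0,30,0,0,cv2.BORDER_CONSTANT)]),"c2.png")
E
```

```text
scene rack 0.66 [363. 224.] [528. 227.] [188.  64.] 8.7
scene rack 0.62 [328. 242.] [553. 145.] [116.  19.] 9.3
scene stand 0.69 [164. 304.] [ 585. -230.] [251.  80.] 20.0
scene stand 0.28 [372. 229.] [554. 243.] [71. 27.] 8.0
scene comb_holder 0.82 [390. 271.] [680. 240.] [62. 38.] 35.5
scene comb_holder 0.65 [370. 227.] [567. 236.] [72. 28.] 8.5
scene fine_comb 0.7 [354. 202.] [487. 221.] [23. 53.] 70.0
scene fine_comb 0.37 [318. 227.] [530. 130.] [15. 34.] 71.3
side rack 0.66 [287. 236.] [519. 213.] [176.  88.] 8.6
side stand 0.74 [302. 221.] [563. 261.] [84. 53.] 80.7
side stand 0.58 [366. 390.] [ 584. -221.] [242. 120.] 19.8
side comb_holder 0.65 [304. 221.] [559. 229.] [80. 53.] 81.8
side comb_holder 0.64 [347. 218.] [658. 215.] [123.  42.] 70.1
side fine_comb 0.6 [270. 226.] [480. 213.] [72. 31.] 82.2
```

View pics/c2.png

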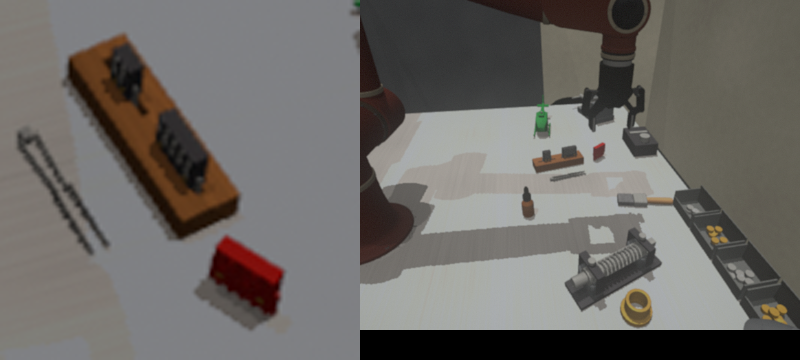

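The crop confirms it: the longer dark comb stands in the rack's nearer slot (370,232), the short one is at (351,204), and the red block stands apart. I'm going above the comb and turning to straddle it.

>>> play_rows(
  linear=[
    [-0.0075,0.0285,0],
    [-0.0075,0.0285,0],
    [-0.0075,0.0285,0],
    [-0.0075,0.0285,0],
    [-0.0075,0.0285,0],
    [-0.0075,0.0285,0],
    [-0.0075,0.0285,0],
    [-0.0075,0.0285,0],
  ],
  turn=[-10.1,-10.1,-10.1,-10.1,-10.1,-10.1,-10.1,-10.1],
  hand=0.07,
)

```text
time: 2.1
tool_pos: [0.5647, 0.2289, 0.2065]
tool_rot: [-0.0, 0.997, 0.077, 0.0]
contact_force: [0.5, -0.8, -0.2]
gripper_width: 0.818
grasp_force: 0.0
```

>>> play_rows(
  linear=[
    [0,0,0],
    [0,0,0],
    [0,0,0],
  ],
  turn=[0,0,0],
)

```text
time: 2.48
tool_pos: [0.5653, 0.2271, 0.2064]
tool_rot: [0.0, 0.997, 0.08, 0.0]
contact_force: [0.0, -0.1, -0.6]
gripper_width: 0.815
grasp_force: 0.0
```

Run:
```python
from h import *
s=state();print(s["tool_pos"],s["tool_rot"],s["contact_force"])
c=cam("wrist",s);im=grab_frame("wrist");save(im,"w1.png")
for t,z in (("rack",.026),("comb_holder",.06),("fine_comb",.06),("comb",.06)): rect("wrist",c,t,z)
```

```text
[0.56529125 0.22712901 0.20639672] [1.01305057e-04 9.96788052e-01 8.00847661e-02 1.80564485e-05] [ 0.00505355 -0.09543808 -0.63113154]
wrist rack 0.87 [316. 246.] [521. 232.] [173.  50.] 9.8
wrist comb_holder 0.94 [324.  99.] [666. 246.] [51. 15.] 34.1
wrist comb_holder 0.76 [314. 217.] [564. 239.] [58. 15.] 10.8
wrist fine_comb 0.94 [314. 290.] [489. 226.] [45. 14.] 9.0
wrist comb 0.89 [322.  99.] [666. 246.] [50. 15.] 34.7
wrist comb 0.7 [313. 218.] [562. 239.] [60. 16.] 10.6
```

View pics/w1.png

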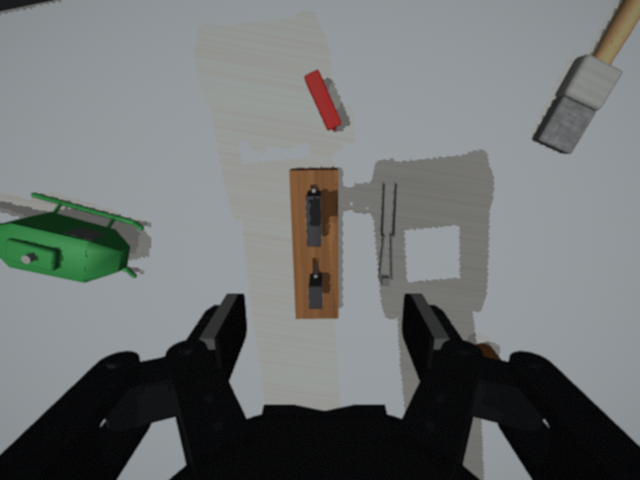

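The wrist view shows the rack upright in the image at (316,246), the long comb at (314,217) and the short one at (315,290). The red block is at (322,99) and the tweezers at (388,230). The finger midline is near column 323. I'll correct, descend partway and look once more.

>>> play_rows(
  linear=[
    [-0.001,0.003,-0.02],
    [-0.001,0.003,-0.02],
    [-0.001,0.003,-0.02],
    [-0.001,0.0025,-0.02],
    [0,0,-0.02],
    [0,0,0],
    [0,0,0],
  ],
  turn=[0.6,0,0,0,0,0,0],
)

```text
time: 3.6
tool_pos: [0.5615, 0.2396, 0.1069]
tool_rot: [-0.0, 0.996, 0.085, 0.0]
contact_force: [0.6, -0.2, -0.3]
gripper_width: 0.821
grasp_force: 0.0
```

Run:
```python
from h import *
s=state();print(s["tool_pos"],s["tool_rot"],s["contact_force"])
c=cam("wrist",s);im=grab_frame("wrist");save(im,"w2.png")
for t,z in (("rack",.026),("comb_holder",.062),("fine_comb",.062)): rect("wrist",c,t,z)
```

```text
[0.56148924 0.23957056 0.10694582] [-9.63642809e-05  9.96349512e-01  8.53662988e-02  4.84673788e-04] [ 0.61280664 -0.22080139 -0.32500095]
wrist rack 0.7 [319. 271.] [521. 231.] [175.  51.] 9.6
wrist comb_holder 0.95 [342.  80.] [665. 247.] [50. 16.] 34.5
wrist comb_holder 0.8 [328. 250.] [565. 239.] [61. 15.] 9.4
wrist fine_comb 0.69 [327. 345.] [495. 226.] [56. 15.] 8.3
```

View pics/w2.png

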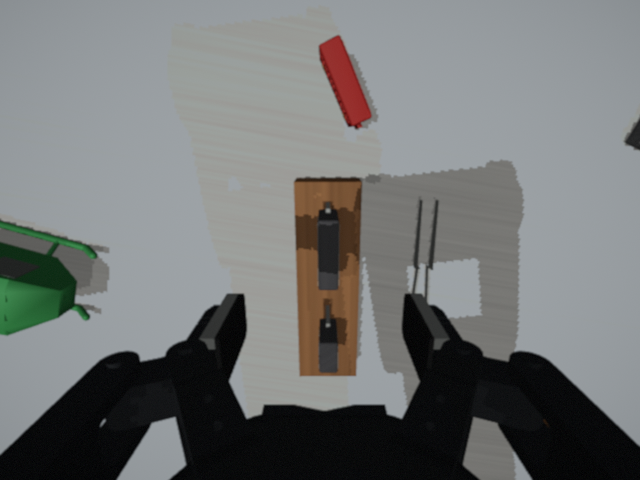

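The comb is centred between the fingers at (328,250), and the other objects are clear. Descending to grip.

>>> play_rows(
  linear=[
    [0,-0.001,-0.02],
    [0,0,-0.02],
    [0,0,-0.02],
    [0,0,-0.014],
    [0,0,0],
  ],
  turn=[0,0,0,0,0],
)

```text
time: 4.42
tool_pos: [0.5595, 0.2381, 0.0301]
tool_rot: [0.0, 0.996, 0.085, -0.002]
contact_force: [-0.3, 0.2, 0.3]
gripper_width: 0.82
grasp_force: 0.0
```

>>> play_rows(
  linear=[
    [0,0,0],
    [0,0,0],
    [0,0,0],
    [0,0,0],
    [0,0,0],
    [0,0,0],
    [0,0,0],
    [0,0,0],
  ],
  turn=[0,0,0,0,0,0,0,0],
  hand=0.0,
)

```text
time: 5.42
tool_pos: [0.5617, 0.2386, 0.0335]
tool_rot: [-0.0, 0.996, 0.085, 0.001]
contact_force: [-0.9, -0.4, 5.0]
gripper_width: 0.132
grasp_force: 58.9
```

Gripped. Lifting straight up.

>>> play_rows(
  linear=[
    [0,0,0.01],
    [0,0,0.02],
    [0,0,0.03],
    [0,0,0.04],
    [0,0,0.04],
    [0,0,0.03],
    [0,0,0],
    [0,0,0],
  ],
  turn=[0,0,0,0,0,0,0,0],
)

```text
time: 6.42
tool_pos: [0.5602, 0.2383, 0.2012]
tool_rot: [0.0, 0.996, 0.085, -0.001]
contact_force: [0.2, -0.4, -1.8]
gripper_width: 0.135
grasp_force: 58.6
```

>>> play_rows(
  linear=[
    [0,-0.05,0],
    [0,-0.055,0],
    [0,-0.055,0],
    [0,-0.055,0],
    [0,-0.055,0],
    [0,-0.055,0],
    [0,-0.055,0],
    [0,-0.05,0],
  ],
  turn=[1.5,1.5,1.5,1.5,1.5,1.5,1,0],
)

```text
time: 7.42
tool_pos: [0.5595, -0.1928, 0.1996]
tool_rot: [-0.001, 0.985, 0.172, -0.002]
contact_force: [-0.5, -0.1, -0.7]
gripper_width: 0.131
grasp_force: 58.7
```

>>> play_rows(
  linear=[
    [0,-0.03,0],
    [0,0,0],
    [0,0,0],
    [0,0,0],
  ],
  turn=[0,0,0,0],
)

```text
time: 7.92
tool_pos: [0.5608, -0.2202, 0.2016]
tool_rot: [-0.001, 0.985, 0.173, -0.0]
contact_force: [0.2, 0.2, -0.4]
gripper_width: 0.13
grasp_force: 58.8
```

Run:
```python
from h import *
s=state();print(s["tool_pos"],s["tool_rot"],s["contact_force"],s["ft_torque"],s["time"])
c=cam("wrist",s);im=grab_frame("wrist");save(im,"w3.png")
for t,z in (("stand",.0655),("comb_holder",.16)): rect("wrist",c,t,z)
```

```text
[ 0.56078812 -0.22021275  0.20163419] [-5.02551815e-04  9.84986644e-01  1.72629243e-01 -4.50473511e-04] [ 0.23251685  0.2178898  -0.36018548] [ 0.05566073  0.03112784 -0.05424874] 7.925
wrist stand 0.78 [350. 162.] [ 591. -230.] [200.  75.] 20.0
wrist comb_holder 0.63 [326. 294.] [ 532. -228.] [99. 22.] 19.1
```

View pics/w3.png

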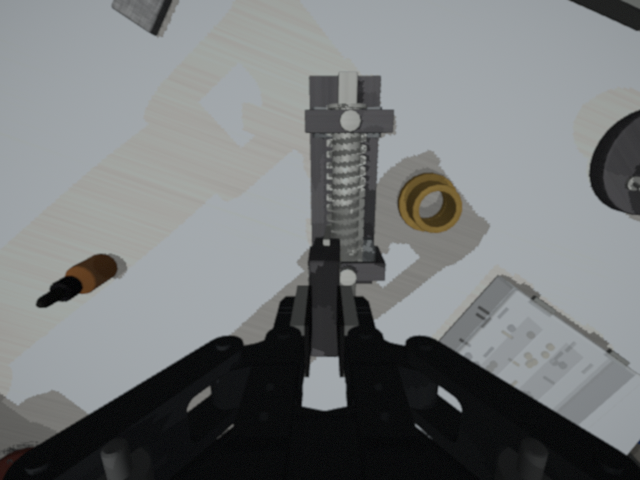

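The wrist view shows the stand vertical in the image. Its clamp screw heads are at (350,120) and (348,277), the nut is at (432,203), and the held comb points up the image at about column 325. I'll compute the stand pose from the screw heads.

Run:
```python
from h import *
s=state();c=cam("wrist",s)
for z in (.088,.092,.096):
    a=onplane(c,(350,120),z);b=onplane(c,(348,277),z);d=a-b
    print(z,a,b,"mid",(a+b)/2,np.linalg.norm(d),np.degrees(np.arctan2(d[1],d[0])))
im=cv2.imread("pics/w3.png")
cv2.imwrite("pics/w3c.png",cv2.resize(im[60:300,270:420],None,fx=2.5,fy=2.5,interpolation=cv2.INTER_CUBIC))
m=(onplane(c,(350,120),.092)+onplane(c,(348,277),.092))/2
R_=q2R(s["tool_rot"]);print("tool x yaw",np.degrees(np.arctan2(R_[1,0],R_[0,0])))
for z in(.2,.06):print("under tcp px",z,proj(c,[*s["tool_pos"][:2],z]))
```

```text
0.088 [ 0.64875568 -0.20943716  0.088     ] [ 0.5225534  -0.25641686  0.088     ] mid [ 0.58565454 -0.23292701  0.088     ] 0.13466293786018094 20.41814154197374
0.092 [ 0.64852354 -0.20921252  0.092     ] [ 0.52410384 -0.25552864  0.092     ] mid [ 0.58631369 -0.23237058  0.092     ] 0.1327608549342821 20.41814154197371
0.096 [ 0.6482914  -0.20898789  0.096     ] [ 0.52565428 -0.25464043  0.096     ] mid [ 0.58697284 -0.23181416  0.096     ] 0.13085877200838308 20.41814154197374
tool x yaw 19.87513371572431
under tcp px 0.2 [326.23930316 278.40260554]
under tcp px 0.06 [325.30116846 217.75890996]
```

View pics/w3c.png

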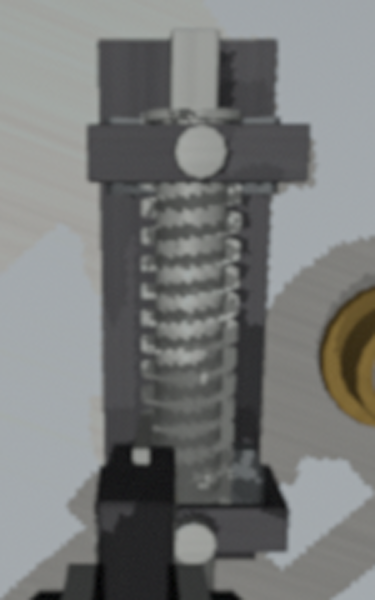

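Run:
```python
from h import *
s=state();c=cam("wrist",s);im=cv2.cvtColor(cv2.imread("pics/w3.png"),cv2.COLOR_BGR2GRAY).astype(float)
o=np.array([.5863,-.2324]);a=np.radians(20.2);u=np.array([np.cos(a),np.sin(a)]);v=np.array([-u[1],u[0]])
for y0 in(-.004,0,.004):
    xs=np.arange(-.015,.05,.001);p=np.array([proj(c,[*(o+x*u+y0*v),.0655]) for x in xs]).astype(np.float32)
    I=cv2.remap(im.astype(np.float32),p[:,:1],p[:,1:],cv2.INTER_LINEAR).ravel()
    D=I-np.polyval(np.polyfit(xs,I,3),xs)
    z=np.sum(D*np.exp(-2j*np.pi*xs/.01));print(y0,"bright phase mm",np.round((-np.angle(z)/2/np.pi*10)%10,2),abs(z)/np.abs(D).sum());print(I.round().astype(int)[:66])
t=s["tool_pos"][:2]-o;print("tcp in stand",t@u,t@v, "to go", o-s["tool_pos"][:2], "x dir",u)
```

```text
-0.004 bright phase mm 7.18 0.6741193217070892
[ 90 110 133 143 145 127 103  92  85  87  99 116 130 131 116 100  88  82
  85  98 119 133 139 140 129 109  92  86  99 116 127 138 143 146 139 107
  86  83  89 107 124 134 141 144 132 105  88  85 102 125 129 128 128 130
 125  94  82  83  95 118 128 128 124 112  98]
0 bright phase mm 6.21 0.7364865024421171
[ 97 104 109 111 110 106  98  92 105 129 146 155 154 141 118 102  94  88
  95 123 147 156 157 147 130 108  93 101 118 136 152 160 160 150 123 107
  99  91  99 122 147 159 161 149 122  98  90 104 130 144 147 147 147 140
 115  92  89 100 126 145 148 147 143 128 103]
0.004 bright phase mm 5.95 0.7319862045123038
[ 95 101 104 106 104  98  89  91 113 140 154 160 161 155 139 112  94  92
 116 144 156 160 161 153 132 104  88  86 106 141 160 163 156 129 101  90
  84  87 107 137 157 163 157 133 103  88  85  97 127 150 153 153 148 127
  96  83  84  91 111 134 149 153 145 127 101]
tcp in stand -0.01956023426426786 0.01977466917716339 to go [ 0.0251853  -0.01180428] x dir [0.93849302 0.3452982 ]
```

Grooves (dark) look to be near stand x ≈ 1.2 mm modulo 10. Going above the thread, slightly short of that.

>>> play_rows(
  linear=[
    [0.013,-0.006,0],
    [0.013,-0.006,0],
    [0,0,-0.02],
    [0,0,-0.03],
    [0,0,-0.03],
    [0,0,-0.02],
    [0,0,0],
    [0,0,0],
  ],
  turn=[0.3,0,0,0,0,0,0,0],
)

```text
time: 9.07
tool_pos: [0.5877, -0.2338, 0.1034]
tool_rot: [0.0, 0.985, 0.174, 0.001]
contact_force: [-0.3, -0.1, -1.0]
gripper_width: 0.127
grasp_force: 58.8
```

>>> play_rows(
  linear=[
    [0,0,-0.003],
    [0,0,0],
    [0,0,-0.002],
    [0,0,0],
    [0,0,0],
  ],
  turn=[0,0,0,0,0],
)

```text
time: 9.7
tool_pos: [0.587, -0.2335, 0.0974]
tool_rot: [-0.0, 0.985, 0.175, -0.0]
contact_force: [-0.6, 1.0, -1.4]
gripper_width: 0.134
grasp_force: 58.8
```

>>> play_rows(
  linear=[
    [0,0.001,-0.001],
    [0,0,-0.001],
    [0,0,-0.001],
    [0,0,-0.001],
    [0,0,0],
    [0,0,0],
  ],
  turn=[0,0,0,0,0,0],
)

```text
time: 10.45
tool_pos: [0.587, -0.2325, 0.0934]
tool_rot: [0.0, 0.985, 0.175, 0.0]
contact_force: [-0.4, 1.0, -1.9]
gripper_width: 0.133
grasp_force: 58.8
```

>>> play_rows(
  linear=[
    [0,0,-0.0005],
    [0,0,-0.0005],
    [0,0,0],
    [0,0,0],
  ],
  turn=[0,0,0,0],
)

```text
time: 10.95
tool_pos: [0.587, -0.2325, 0.0924]
tool_rot: [0.0, 0.985, 0.174, 0.0]
contact_force: [0.3, 0.2, -1.7]
gripper_width: 0.133
grasp_force: 58.8
```

>>> play_rows(
  linear=[
    [0,0,-0.0005],
    [0,0,-0.0005],
    [0,0,0],
    [0,0,0],
  ],
  turn=[0,0,0,0],
)

```text
time: 11.45
tool_pos: [0.587, -0.2325, 0.0914]
tool_rot: [0.0, 0.985, 0.174, 0.0]
contact_force: [0.5, 0.5, -1.3]
gripper_width: 0.133
grasp_force: 58.8
```

>>> play_rows(
  linear=[
    [0,0,-0.0005],
    [0,0,0],
    [0,0,0],
  ],
  turn=[0,0,0],
)

```text
time: 11.82
tool_pos: [0.587, -0.2325, 0.0909]
tool_rot: [-0.0, 0.985, 0.175, -0.0]
contact_force: [0.4, -0.1, -1.4]
gripper_width: 0.129
grasp_force: 58.8
```

>>> play_rows(
  linear=[
    [0,0,-0.0005],
    [0,0,0],
    [0,0,0],
  ],
  turn=[0,0,0],
)

```text
time: 12.2
tool_pos: [0.5871, -0.2325, 0.0906]
tool_rot: [0.0, 0.985, 0.175, 0.0]
contact_force: [-1.0, 1.1, 0.2]
gripper_width: 0.135
grasp_force: 59.0
```

>>> play_rows(
  linear=[
    [0,0,-0.0005],
    [0,0,0],
    [0,0,0],
  ],
  turn=[0,0,0],
)

```text
time: 12.58
tool_pos: [0.5872, -0.2326, 0.0904]
tool_rot: [0.0, 0.985, 0.175, 0.0]
contact_force: [-0.3, 0.0, 3.2]
gripper_width: 0.133
grasp_force: 59.3
```

Contact on the ridge at TCP z ≈ 0.0905, about 4.5 N net. Feeling along +x of the spindle.

>>> play_rows(
  linear=[
    [0.0005,0.0002,0],
    [0,0,0],
  ],
  turn=[0,0],
)

```text
time: 12.82
tool_pos: [0.5876, -0.2325, 0.0903]
tool_rot: [0.0, 0.985, 0.175, -0.0]
contact_force: [-1.1, 0.6, 3.3]
gripper_width: 0.132
grasp_force: 59.5
```

>>> play_rows(
  linear=[
    [0.0005,0.0002,0],
    [0,0,0],
  ],
  turn=[0,0],
)

```text
time: 13.08
tool_pos: [0.588, -0.2324, 0.0903]
tool_rot: [0.0, 0.985, 0.174, -0.0]
contact_force: [-2.8, -0.8, 5.4]
gripper_width: 0.136
grasp_force: 59.6
```

>>> play_rows(
  linear=[
    [0.0005,0.0002,0],
    [0,0,0],
  ],
  turn=[0,0],
)

```text
time: 13.32
tool_pos: [0.5882, -0.2323, 0.0903]
tool_rot: [0.0, 0.985, 0.175, -0.0]
contact_force: [-3.5, -0.9, 5.5]
gripper_width: 0.129
grasp_force: 59.7
```

>>> play_rows(
  linear=[
    [0.0005,0.0002,0.0002],
    [0,0,0],
  ],
  turn=[0,0],
)

```text
time: 13.58
tool_pos: [0.5885, -0.2322, 0.0904]
tool_rot: [0.0, 0.985, 0.175, -0.001]
contact_force: [-3.5, -0.7, 5.2]
gripper_width: 0.133
grasp_force: 59.7
```

>>> play_rows(
  linear=[
    [0.0005,0.0002,0],
    [0,0,0],
  ],
  turn=[0,0],
)

```text
time: 13.82
tool_pos: [0.5899, -0.2318, 0.0903]
tool_rot: [0.0, 0.985, 0.174, 0.001]
contact_force: [-1.5, -1.1, 3.2]
gripper_width: 0.134
grasp_force: 59.5
```

>>> play_rows(
  linear=[
    [0.0005,0.0002,0],
    [0,0,0],
  ],
  turn=[0,0],
)

```text
time: 14.08
tool_pos: [0.5901, -0.2315, 0.0903]
tool_rot: [0.0, 0.985, 0.175, 0.0]
contact_force: [-1.6, -1.6, 3.1]
gripper_width: 0.13
grasp_force: 59.6
```

>>> play_rows(
  linear=[
    [0.0005,0.0002,0],
    [0,0,0],
  ],
  turn=[0,0],
)

```text
time: 14.32
tool_pos: [0.5905, -0.2313, 0.0903]
tool_rot: [0.0, 0.985, 0.175, -0.0]
contact_force: [-1.9, -1.5, 5.4]
gripper_width: 0.135
grasp_force: 59.7
```

>>> play_rows(
  linear=[
    [0.0005,0.0002,0],
    [0,0,0],
  ],
  turn=[0,0],
)

```text
time: 14.58
tool_pos: [0.5908, -0.2312, 0.0903]
tool_rot: [0.0, 0.985, 0.175, -0.0]
contact_force: [-2.5, -2.2, 5.3]
gripper_width: 0.128
grasp_force: 59.8
```

>>> play_rows(
  linear=[
    [0.0005,0.0002,0],
    [0,0,0],
  ],
  turn=[0,0],
)

```text
time: 14.82
tool_pos: [0.591, -0.2311, 0.0903]
tool_rot: [0.0, 0.985, 0.175, -0.001]
contact_force: [-3.1, -2.5, 6.3]
gripper_width: 0.131
grasp_force: 59.8
```

>>> play_rows(
  linear=[
    [0.0005,0.0002,0],
    [0,0,0],
  ],
  turn=[0,0],
)

```text
time: 15.08
tool_pos: [0.5914, -0.231, 0.0904]
tool_rot: [0.0, 0.985, 0.175, -0.001]
contact_force: [-4.4, -2.0, 6.3]
gripper_width: 0.131
grasp_force: 59.8
```

>>> play_rows(
  linear=[
    [0.0005,0.0002,0],
    [0,0,0],
  ],
  turn=[0,0],
)

```text
time: 15.32
tool_pos: [0.5927, -0.2303, 0.0901]
tool_rot: [-0.0, 0.985, 0.174, 0.0]
contact_force: [-1.1, -0.7, 3.3]
gripper_width: 0.131
grasp_force: 59.5
```

Run:
```python
from h import *
s=state();im=grab_frame("wrist");sd=grab_frame("side")
print(s["contact_force"],s["ft_torque"],s["joint_efforts"])
a=cv2.resize(im[110:350,240:420],(400,533),interpolation=cv2.INTER_CUBIC)
b=cv2.resize(sd[320:440,310:430],(400,400),interpolation=cv2.INTER_CUBIC)
save(np.hstack([a,cv2.copyMakeBorder(b,0,133,0,0,cv2.BORDER_CONSTANT)]),"w4.png")
```

```text
[-1.05088002 -0.6970665   3.31183841] [-0.26586129  0.14843862  0.01329757] [ 7.37124011e-01 -3.98288369e+01 -3.25391793e+01  3.99258826e-01
  1.45684942e-02  8.10148267e-04]
```

View pics/w4.png

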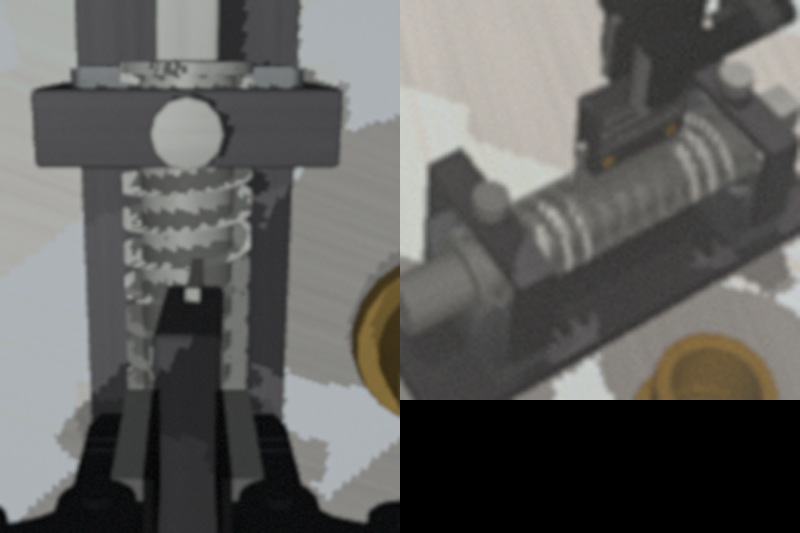

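The comb sits centred on and in line with the spindle: in the crop the holder is at column 192 and the spindle at about 187. It is still riding on the ridges, so I keep feeling along.

>>> play_rows(
  linear=[
    [0.0005,0.0002,0],
    [0,0,0],
  ],
  turn=[0,0],
)

```text
time: 15.68
tool_pos: [0.593, -0.23, 0.09]
tool_rot: [-0.0, 0.985, 0.175, -0.0]
contact_force: [-0.8, -1.9, 3.3]
gripper_width: 0.129
grasp_force: 59.5
```

>>> play_rows(
  linear=[
    [0.0005,0.0002,0],
    [0,0,0],
  ],
  turn=[0,0],
)

```text
time: 15.92
tool_pos: [0.5933, -0.2294, 0.0894]
tool_rot: [-0.001, 0.985, 0.174, -0.0]
contact_force: [1.2, 0.6, -1.6]
gripper_width: 0.139
grasp_force: 58.8
```

>>> play_rows(
  linear=[
    [0.0005,0.0002,0],
    [0,0,0],
  ],
  turn=[0,0],
)

```text
time: 16.18
tool_pos: [0.5935, -0.229, 0.089]
tool_rot: [-0.001, 0.985, 0.175, -0.001]
contact_force: [0.7, -0.6, -2.3]
gripper_width: 0.132
grasp_force: 58.8
```

>>> play_rows(
  linear=[
    [0.0005,0.0002,0],
    [0,0,0],
  ],
  turn=[0,0],
)

```text
time: 16.42
tool_pos: [0.5944, -0.2293, 0.0899]
tool_rot: [-0.0, 0.985, 0.175, -0.0]
contact_force: [0.3, -0.2, -1.2]
gripper_width: 0.13
grasp_force: 58.8
```

It dropped in and the load vanished. Pressing down gradually, with a small step back.

>>> play_rows(
  linear=[
    [-0.0004,-0.0001,0],
    [0,0,-0.0008],
    [0,0,0],
  ],
  turn=[0,0,0],
)

```text
time: 16.8
tool_pos: [0.594, -0.2296, 0.0892]
tool_rot: [-0.0, 0.985, 0.174, -0.0]
contact_force: [-0.8, 0.0, -1.4]
gripper_width: 0.129
grasp_force: 58.8
```

>>> play_rows(
  linear=[
    [0,0,-0.0005],
    [0,0,-0.0005],
    [0,0,0],
  ],
  turn=[0,0,0],
)

```text
time: 17.18
tool_pos: [0.594, -0.2296, 0.0882]
tool_rot: [-0.0, 0.985, 0.175, -0.0]
contact_force: [-0.1, -0.9, -0.7]
gripper_width: 0.127
grasp_force: 58.8
```

>>> play_rows(
  linear=[
    [0,0,-0.0005],
    [0,0,-0.0005],
    [0,0,0],
  ],
  turn=[0,0,0],
)

```text
time: 17.55
tool_pos: [0.594, -0.2296, 0.0872]
tool_rot: [-0.0, 0.985, 0.175, -0.0]
contact_force: [-1.6, 0.1, -0.4]
gripper_width: 0.134
grasp_force: 58.8
```

>>> play_rows(
  linear=[
    [0,0,-0.0005],
    [0,0,0],
    [0,0,0],
  ],
  turn=[0,0,0],
)

```text
time: 17.92
tool_pos: [0.5941, -0.2296, 0.0868]
tool_rot: [-0.0, 0.985, 0.175, -0.0]
contact_force: [-0.1, -0.8, -0.3]
gripper_width: 0.131
grasp_force: 58.8
```

>>> play_rows(
  linear=[
    [0,0,-0.0005],
    [0,0,0],
    [0,0,0],
  ],
  turn=[0,0,0],
)

```text
time: 18.3
tool_pos: [0.5941, -0.2296, 0.0863]
tool_rot: [-0.0, 0.985, 0.175, -0.0]
contact_force: [-0.4, -0.1, -0.9]
gripper_width: 0.132
grasp_force: 58.8
```

Nearly home. Seating with small steps.

>>> play_rows(
  linear=[
    [0,0,-0.0005],
    [0,0,0],
    [0,0,0],
  ],
  turn=[0,0,0],
)

```text
time: 18.68
tool_pos: [0.5942, -0.2297, 0.0861]
tool_rot: [0.0, 0.985, 0.175, 0.0]
contact_force: [0.1, 0.2, 1.0]
gripper_width: 0.135
grasp_force: 59.1
```

>>> play_rows(
  linear=[
    [0,0,-0.0003],
    [0,0,0],
    [0,0,0],
  ],
  turn=[0,0,0],
)

```text
time: 19.05
tool_pos: [0.5943, -0.2298, 0.0861]
tool_rot: [0.0, 0.985, 0.175, 0.0]
contact_force: [-0.7, 0.7, 4.6]
gripper_width: 0.132
grasp_force: 59.5
```

Seated at z 0.0861, 4.5 mm below the ridges, with about 5–6 N. Holding.

>>> play_rows(
  linear=[
    [0,0,0],
    [0,0,0],
    [0,0,0],
    [0,0,0],
    [0,0,0],
    [0,0,0],
    [0,0,0],
    [0,0,0],
  ],
  turn=[0,0,0,0,0,0,0,0],
)

```text
time: 20.05
tool_pos: [0.5943, -0.2298, 0.086]
tool_rot: [0.0, 0.985, 0.175, 0.0]
contact_force: [-1.9, 0.9, 6.6]
gripper_width: 0.137
grasp_force: 59.7
```

>>> play_rows(
  linear=[
    [0,0,0],
    [0,0,0],
    [0,0,0],
    [0,0,0],
  ],
  turn=[0,0,0,0],
)

```text
time: 20.55
tool_pos: [0.5943, -0.2298, 0.086]
tool_rot: [0.0, 0.985, 0.175, 0.0]
contact_force: [-1.8, 0.6, 4.3]
gripper_width: 0.132
grasp_force: 59.7
```

Run:
```python
from h import *
s=state();im=grab_frame("wrist");sd=grab_frame("side")
print(s["contact_force"],s["ft_torque"],s["tool_pos"])
a=cv2.resize(im[110:350,240:420],(400,533),interpolation=cv2.INTER_CUBIC)
b=cv2.resize(sd[330:420,340:430],(400,400),interpolation=cv2.INTER_CUBIC)
save(np.hstack([a,cv2.copyMakeBorder(b,0,133,0,0,cv2.BORDER_CONSTANT)]),"w5.png")
```

```text
[-1.77103357  0.64792217  4.26974186] [ 0.06511718  0.27739496 -0.03049252] [ 0.59433814 -0.2297572   0.08602916]
```

View pics/w5.png

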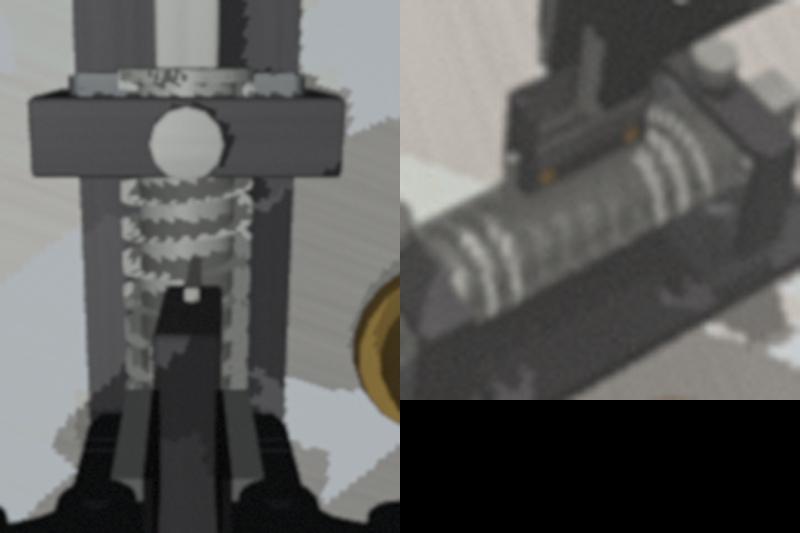

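The picture shows the comb sunk in the thread. In the right crop its rivets are at (545,177) and (630,135), parallel to the spindle. I'll check levelness numerically from the rivets.

Run:
```python
from h import *
im=grab_frame("side");c=cam("side")
hsv=cv2.cvtColor(im,cv2.COLOR_RGB2HSV);m=cv2.inRange(hsv,(5,90,60),(25,255,255));m[:350]=0;m[376:]=0;m[:,:360]=0;m[:,410:]=0
n,l,st,ce=cv2.connectedComponentsWithStats(m)
w=[]
for k in range(1,n):
    if st[k,4]>=4: print(ce[k],st[k,4]); w.append((st[k,4],ce[k]))
w=[x[1] for x in sorted(w,key=lambda x:-x[0])[:2]];w.sort(key=lambda p:p[0])
o=np.array([.5863,-.2324]);a=np.radians(20.2);u=np.array([np.cos(a),np.sin(a)]);v=np.array([-u[1],u[0]])
# intersect pixel rays with vertical plane at stand y=-0.007 (holder face)
N=np.array([*v,0])
P=[]
for p in w:
    K,oo,A=c;d=A@np.linalg.solve(K,[*p,1.]);q=oo+d*((np.array([*(o-.007*v),0])-oo)@N)/(d@N);P.append(((q[:2]-o)@u,q[2]))
P=np.array(P)*1000;print(P,"pitch deg",np.degrees(np.arctan2(*(P[1]-P[0])[::-1])))
```

```text
Traceback (most recent call last):
IndexError: index 1 is out of bounds for axis 0 with size 0
```

Run:
```python
from h import *
c=cam("side");im=grab_frame("side").astype(float)
w=[]
for x,y in((372.6,369.8),(391.8,360.4)):
    X,Y=np.meshgrid(np.arange(int(x)-4,int(x)+6),np.arange(int(y)-4,int(y)+6));B=(im[Y,X,0]-im[Y,X,2]);B=np.clip(B-.4*B.max(),0,None);w.append(((X*B).sum()/B.sum(),(Y*B).sum()/B.sum()))
print(w)
o=np.array([.5863,-.2324]);a=np.radians(20.2);u=np.array([np.cos(a),np.sin(a)]);v=np.array([-u[1],u[0]])
N=np.array([*v,0]);P=[]
for p in w:
    K,oo,A=c;d=A@np.linalg.solve(K,[*p,1.]);q=oo+d*((np.array([*(o-.007*v),0])-oo)@N)/(d@N);P.append(((q[:2]-o)@u,q[2]))
P=np.array(P)*1000;print(P,"pitch deg",np.degrees(np.arctan2(*(P[1]-P[0])[::-1])))
```

```text
[(np.float64(372.6444780635401), np.float64(369.2193645990923)), (np.float64(391.4235880398671), np.float64(359.8205980066446))]
[[-10.36533093  83.72879097]
 [ 23.87543352  83.27472676]] pitch deg -0.7597505130495006
```

Level within about 1° and centred at x ≈ 6.8 mm. Time to lift out and return.

>>> play_rows(
  linear=[
    [0,0,0.002],
    [0,0,0.003],
    [0,0,0.005],
    [0,0,0.02],
    [0,0,0.03],
    [0,0,0.03],
    [0,0,0.015],
    [0,0,0],
  ],
  turn=[0,0,0,0,0,0,0,0],
)

```text
time: 21.75
tool_pos: [0.595, -0.23, 0.1927]
tool_rot: [0.001, 0.985, 0.175, 0.001]
contact_force: [0.8, -0.1, -1.9]
gripper_width: 0.134
grasp_force: 58.8
```

>>> play_rows(
  linear=[
    [-0.004,0.055,0],
    [-0.004,0.06,0],
    [-0.004,0.06,0],
    [-0.004,0.06,0],
    [-0.004,0.06,0],
    [-0.004,0.06,0],
    [-0.004,0.06,0],
    [-0.004,0.04,0],
  ],
  turn=[-1.3,-1.3,-1.3,-1.3,-1.3,-1.3,-1.3,-1.2],
)

```text
time: 22.75
tool_pos: [0.5605, 0.2277, 0.1885]
tool_rot: [0.0, 0.996, 0.086, -0.001]
contact_force: [1.0, -0.8, -1.3]
gripper_width: 0.126
grasp_force: 58.9
```

>>> play_rows(
  linear=[
    [-0.0006,0.0134,0],
    [0,0,0],
    [0,0,0],
    [0,0,0],
  ],
  turn=[0,0,0,0],
)

```text
time: 23.25
tool_pos: [0.5618, 0.2375, 0.1904]
tool_rot: [0.0, 0.996, 0.085, -0.0]
contact_force: [-0.3, -0.1, -1.8]
gripper_width: 0.132
grasp_force: 59.0
```

>>> play_rows(
  linear=[
    [0,0.001,-0.03],
    [0,0,-0.04],
    [0,0,-0.04],
    [0,0,-0.02],
    [0,0,-0.004],
    [0,0,0],
    [0,0,0],
  ],
  turn=[0,0,0,0,0,0,0],
)

```text
time: 24.12
tool_pos: [0.563, 0.2402, 0.0587]
tool_rot: [-0.0, 0.996, 0.085, 0.002]
contact_force: [-0.4, -0.2, -1.4]
gripper_width: 0.127
grasp_force: 59.0
```

Run:
```python
from h import *
s=state();im=grab_frame("wrist");print(s["tool_pos"],s["tool_rot"])
save(cv2.resize(im[140:380,230:430],(500,600),interpolation=cv2.INTER_CUBIC),"w6.png")
```

```text
[0.56299441 0.24020296 0.05868279] [-3.54059790e-04  9.96345762e-01  8.53927783e-02  1.75211299e-03]
```

View pics/w6.png

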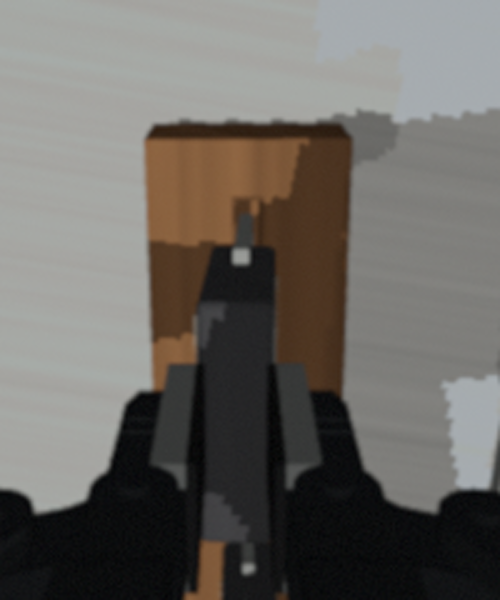

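The leaf end (245,230) is in line with the slot end (247,205). Lowering gently.

>>> play_rows(
  linear=[
    [0,0,0],
    [0,0,-0.003],
    [0,0,-0.003],
    [0,0,-0.002],
    [0,0,0],
  ],
  turn=[0,0,0,0,0],
)

```text
time: 24.8
tool_pos: [0.5612, 0.2397, 0.048]
tool_rot: [0.0, 0.996, 0.085, -0.0]
contact_force: [0.2, -0.4, -2.0]
gripper_width: 0.134
grasp_force: 59.0
```

>>> play_rows(
  linear=[
    [0,0,-0.002],
    [0,0,-0.001],
    [0,0,0],
  ],
  turn=[0,0,0],
)

```text
time: 25.18
tool_pos: [0.5614, 0.2398, 0.0454]
tool_rot: [0.0, 0.996, 0.085, -0.0]
contact_force: [-0.4, -0.2, -1.0]
gripper_width: 0.135
grasp_force: 59.0
```

It has entered the slot without resistance.

>>> play_rows(
  linear=[
    [0,-0.0005,-0.002],
    [0,0,-0.002],
    [0,0,-0.002],
    [0,0,-0.002],
    [0,0,0],
  ],
  turn=[0,0,0,0,0],
)

```text
time: 25.8
tool_pos: [0.5613, 0.2392, 0.0372]
tool_rot: [0.0, 0.996, 0.085, -0.0]
contact_force: [0.1, 0.7, -0.8]
gripper_width: 0.13
grasp_force: 59.0
```

>>> play_rows(
  linear=[
    [0,0,-0.001],
    [0,0,-0.001],
    [0,0,-0.001],
    [0,0,0],
    [0,0,0],
  ],
  turn=[0,0,0,0,0],
)

```text
time: 26.42
tool_pos: [0.5615, 0.2393, 0.0345]
tool_rot: [-0.0, 0.996, 0.085, 0.0]
contact_force: [0.4, 0.2, -1.1]
gripper_width: 0.135
grasp_force: 59.0
```

>>> play_rows(
  linear=[
    [0,0,-0.0006],
    [0,0,-0.0006],
    [0,0,0],
    [0,0,0],
  ],
  turn=[0,0,0,0],
)

```text
time: 26.92
tool_pos: [0.5616, 0.2393, 0.0335]
tool_rot: [-0.0, 0.996, 0.085, 0.0]
contact_force: [0.0, -1.3, 0.5]
gripper_width: 0.137
grasp_force: 59.2
```

Resting on the rack. Releasing and rising.

>>> play_rows(
  linear=[
    [0,0,0],
    [0,0,0],
    [0,0,0],
    [0,0,0],
    [0,0,0],
    [0,0,0],
  ],
  turn=[0,0,0,0,0,0],
  hand=0.06,
)

```text
time: 27.68
tool_pos: [0.5615, 0.2393, 0.0333]
tool_rot: [0.0, 0.996, 0.085, 0.0]
contact_force: [0.5, 0.5, 1.2]
gripper_width: 0.704
grasp_force: 0.0
```

>>> play_rows(
  linear=[
    [0,0,0.01],
    [0,0,0.03],
    [0,0,0.04],
    [0,0,0.04],
    [0,0,0.03],
    [0,0,0],
    [0,0,0],
    [0,0,0],
  ],
  turn=[0,0,0,0,0,0,0,0],
)

```text
time: 28.68
tool_pos: [0.5604, 0.239, 0.1811]
tool_rot: [0.0, 0.996, 0.085, -0.002]
contact_force: [0.1, -0.1, 0.4]
gripper_width: 0.7
grasp_force: 0.0
```

Run:
```python
from h import *
s=state();c=cam("wrist",s);im=grab_frame("wrist");print(s["tool_pos"],s["contact_force"],s["gripper_width"])
for t,z in (("rack",.026),("comb_holder",.062),("fine_comb",.062)): rect("wrist",c,t,z)
sd=grab_frame("side")
a=cv2.resize(im[140:380,230:430],(400,480),interpolation=cv2.INTER_CUBIC);b=cv2.resize(sd[190:270,240:340],(400,320),interpolation=cv2.INTER_CUBIC)
save(np.hstack([a,cv2.copyMakeBorder(b,0,160,0,0,cv2.BORDER_CONSTANT)]),"w7.png")
```

```text
[0.56038539 0.23897264 0.18111568] [ 0.12021572 -0.12724639  0.37081024] 0.6999435645665197
wrist rack 0.63 [330. 253.] [521. 232.] [173.  51.] 9.8
wrist comb_holder 0.95 [324. 223.] [563. 240.] [59. 15.] 12.0
wrist comb_holder 0.82 [337.  92.] [665. 247.] [50. 15.] 33.7
wrist fine_comb 0.95 [324. 299.] [492. 226.] [49. 13.] 9.8
```

View pics/w7.png

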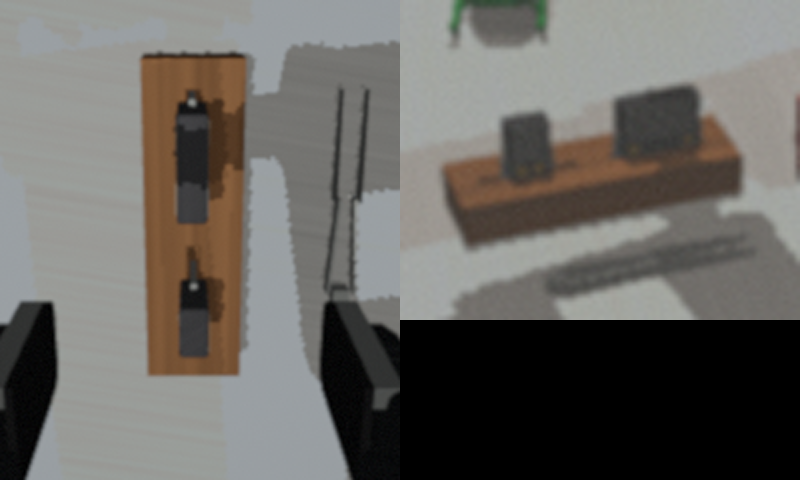

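The comb stands upright and flush in its slot at crop (192,160), just as at the start. The short comb (193,320) and the tweezers are untouched, and the gripper is clear. Handing in.

```bash
python3 -c "
from plant import *
print(job_done())"
```

```text
the job is handed in; nothing more can be done
None
```

The long comb was pressed home in the spindle thread for about 1.5 s at roughly 5–7 N, level to about 1°, then put back in its rack slot and released; the job is handed in at about 29 s, but no verdict was returned.

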